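Refit the reader window on a blood-tube rack loader

ROBOT

A 7-joint arm with a two-finger parallel gripper is mounted at the origin on the work surface. World frame = base frame: x ahead of the robot, y to its left, z up, the work surface at z = 0. Lengths are in m, angles in rad, forces in N, time in s.
With the tool pointing down it reaches from about 0.4 to 0.875 m from the base axis. Payload 19.3 kg.
Tool frame: the origin (TCP) lies midway between the tips of the shut fingers; the grasp point (between the pads) lies 19 mm behind it; z points along the fingers, y is the line along which they close (so a half turn about z gives the same grasp; the last joint's range is limited). The gripper opens to 85 mm and grips with 20 to 120 N. Pads are 22 mm wide; open, the fingers measure 114 mm over their backs; the gripper's body (76 mm by 85 mm) begins 54 mm behind the grasp point. The pads swing forward as they close: fully open they stand 13 mm farther back than shut.
Start: joints at [-1.243, 0.521, -0.036, 1.599, 0.021, 1.021, -0.113], TCP at [0.242, 0.576, 0.231] pointing down, gripper open.
Joint ranges: [-2.91, 2.91], [-0.3, 2.13], [-1.5, 1.42], [0.17, 2.43], [-1.26, 4.41], [0.16, 1.93], [-2.52, 2.52]. Speed limits (rad/s): [1.89, 1.89, 2.39, 2.39, 3.01, 3.01, 3.01].

INTERFACE

Orientations are given as [roll, pitch, yaw] about the fixed x, y, z axes, in that order (R = Rz(yaw) Ry(pitch) Rx(roll)).
In Python, from workcell import * gives the robot as it stands. The module is installed in compiled form; this text tells all that it offers.
- The arm moves only by the tool play_rows, never from a script. Its argument "deltas" is a list of rows, each a list of 7 numbers: the shift along the tool's x, y, z in units of 500 mm (1.0 is 500 mm), then the turn, a rotation vector about the tool's x, y, z in units of 120 degrees (1.0 is 120 degrees), then the closure, from 0 (fully open) to 1 (shut). A call has 1 to 10 rows; each row is the pose to reach, as a shift and turn from the pose commanded when the call began, along the tool's axes at that moment; what a row does not reach only later rows make up. A row lasts 1/10 s, in which the tool goes at most 50 mm and 8.59 degrees, less where a joint would pass 70% of its speed; a pose out of reach is approached as far as the arm can. A call with a number of a shift or a turn outside -1 to 1 is refused whole. A call with a gripper value outside its range is refused whole. The fingers move at their own pace and stop on an object; "newtons" is the grip in N (left out, the last holds). Time passes only in rows, so rows that repeat a pose let the fingers close. It gives the time, the measured TCP pose, the force, the opening and the grip force at its end, in the units of the state.
- observe(): the state, without advancing time (a new reading comes with each control period).
- grab_frame(name): name is "scene" or "top"; returns the picture (400x640x3 uint8, red, green, blue); there is no depth.
- get_calibration(name): a dict with "fovy" (degrees; the focal length in pixels is half the picture's height over the tangent of half this angle, whatever the lens; pixels are square), "cx", "cy" (the principal point, pixels), "xyz" and "rotation" of the camera in the world. Camera axes: x right, y down, z forward; pixel columns grow to the right and rows downward; lengths in m; the calibration is good to about 2 mm. A picture is of the moment at which its call begins. get_calibration takes no time and is no camera call.
- job_done(): hands the job in; it is judged then, once.
The state is a dict: "clock": time; "qpos": joint angles; "qd": joint speeds; "joint_efforts": joint torques, N m; "position": TCP position; "tool_rot": TCP orientation; "force": force on the tool from outside, world axes, zero at the start; "moment": the same for the moment, N m; "grip_width": finger opening in m; "finger_force": force on a finger pad.
Only numpy, scipy, OpenCV 4.12 (cv2) and the standard library are available. Lean on these libraries where they do the work, as an engineer would, in place of code of your own. Each camera call takes 0.05 s, during which the arm holds its last target. There are 200 camera calls.

TASK

The blue-framed glass window of the barcode reader has been washed and leans in the white drying stand. Take it by the tab on top, keeping the fingers off the glass, and slide its two steel ears down into the spring-clip slots of the holder on the rack loader until both ears are fully home and it stands square in front of the reader. Do not force it, leave the tube rack, bottle and hand scanner where they are, and let go.

Things in the scene. Friction and masses are not known exactly. Their poses are not given: they have to be found in the camera images.
- window: loose reader window, 0.12-0.21 kg: blue frame 96 wide (y) x 56 high (z) x 10 thick (x) round a glass pane, a tab on top, a steel ear at each end, 128 over the ears. Origin: centre of the frame's underside; z up to the tab. Both faces are alike. At the start it leans in the stand, top towards the robot, its z axis 25 degrees off vertical. The frame's top edges (z 56) beside the tab may be pressed
- tab (a point): centre of the window's blue ribbed grip tab: 36 wide (y) x 28 high x 10 thick (x), reaching from 56 to 84 mm above the window's origin (this point is at 70); axes as window
- ear_left (a point): centre of the underside of the window's +y ear, at (0, 56, 18) mm in the window's frame. Ear: 16 long (y 48 to 64), 22 high (z 18 to 40), 8 thick (x -4 to 4)
- ear_right (a point): the same for the -y ear, at (0, -56, 18) mm
- glass: the clear pane in the window's frame, 70 x 34 mm, middle 28 mm up, set 3 mm below both faces of the frame; origin and axes as window. Fingers keep off it
- stand: fixed white drying stand 120 (x) x 150 (y) x 75 high; origin under its base, z up. The window's underside sits on a tilted ledge about 32 mm up and 11 mm to +x of the origin; its robot-side face leans on two rests (34 mm either side, ending 44 mm up the frame); a lip 8 mm high stops the other face. The window lifts out along its own z axis
- loader: fixed rack loader: white base, black bed 205 (x) x 340 (y), 25 mm high; at x -96 to -36 a grey barcode-reader box 84 wide, top at 75 mm; tube lane at x 43. Origin on the bench under the nominal middle of the aluminium window holder; x from the reader to the lane, y along the lane, z up. The holder carries two slots with spring clips for the window's ears
- seat (a point): where the window's origin rests when home if the holder is at mid setting; 36 mm above the bench on the loader's z axis, axes as the loader. The holder is clamped in slotted holes: parallel to the loader, centred in y, but set anywhere from 6 mm back to 6 mm forward (x); this setting is not reported and must be found by touch or sight. A home window lies about 1 mm behind (-x) the holder's middle
- slot_left (a point): middle of the +y slot's floor with the holder at mid setting (0, 58.5, 54 mm in the loader; real x up to 6 mm off). The ear's underside rests on this floor. Pedestal y 51 to 72. Outer cheek: inner face at y 66.5, up to 76 mm above the bench; nothing bounds the slot inwards but the frame clears the pedestal by 3 mm. In front (+x) a brass spring clip
- slot_right (a point): the same for the -y slot, at (0, -58.5, 54) mm in the loader
- jaw_left (a point): top front edge of the +y rear jaw at mid setting, (-5, 61.5, 94) mm in the loader (real x up to 6 mm off). The jaw is 9 mm thick, 21 wide (y 51 to 72), flat and upright from slot floor to 94 mm: it stands 8 mm higher than the clip's mouth, so an ear can be laid against it from the +x side and slid down
- jaw_right (a point): the same for the -y jaw, at (-5, -61.5, 94) mm
- clip_left (a point): crest of the +y spring clip at mid setting, (0.5, 58.5, 77.5) mm in the loader (x up to 6 mm off). Its flared mouth starts at 86 mm height, 10.5 mm in front of the jaw's face, narrowing to 5.5 at the crest. The crest yields to +x (2.2 N preload, 2.2 N/mm) and springs over the ear's top when home. An unpushed ear hangs up 24 to 28 mm above the floor; both ears need roughly 10 to 25 N in all
- clip_right (a point): the same for the -y clip, at (0.5, -58.5, 77.5) mm
- rack: bystander: white 5-place tube rack 22 x 110 mm with purple-capped tubes, 98 mm high, loose in the loader's lane; origin at its underside
- cleaner: bystander: loose white bottle with blue cap, 56 mm wide, 130 mm high; origin under its base
- scanner: bystander: loose white pistol-shaped hand scanner lying on its side, about 80 x 140 mm, 58 high; origin under its middle
Things that resemble listed ones, but are neither listed nor needed, are in the scene too. Several things have the shape of the window; the one meant has the colours described above.

How it is judged:
At the end, for the whole second after the job is handed in: The window rests upright in the holder with both ears on the slot floors: its origin within 2.5 mm of home height, within 9 mm (x) and 5 mm (y) of the nominal seat, upright within 2 degrees and square to the loader within 3.4 degrees, released and still (z of window in the frame of seat between -0.0025 and 0.0025 m and x of window in the frame of seat between -0.009 and 0.009 m and y of window in the frame of seat between -0.005 and 0.005 m and angle between the z axis of window and the z axis of seat, either way round below 0.035 rad and angle between the x axis of window and the x axis of seat, either way round below 0.06 rad and angle between window's own z axis and vertical below 0.1 rad and linear speed of window below 0.01 m/s); the robot touches nothing.
It fails at once if the fingers touch the glass (contact force between the fingers and glass above 0.5 N).
It fails at once if the window is forced against the holder or loader with more than 80 N (all contacts added up) (contact force between window and loader above 80 N).
It fails at once if the tube rack is shifted more than 15 mm (distance of rack from where it was at the start of the episode above 0.015 m).
It fails at once if the bottle is shifted more than 15 mm (distance of cleaner from where it was at the start of the episode above 0.015 m).
It fails at once if the hand scanner is shifted more than 15 mm (distance of scanner from where it was at the start of the episode above 0.015 m).
It also fails if it takes over 54 s, if anything falls off the work surface, if the arm or the gripper's body presses on something with over 40 N, if the wrist force passes 120 N, or if a joint passes its speed limit or range.

## Working session

There is one attempt and no reset: what is moved stays moved. The work goes in short steps, Python scripts to look and compute and a tool call to move; the robot and the scene stay as the last step left them, time stands still between calls to the robot, and variables do not carry over. Pictures are saved under pics/ and viewed, at most 10 in all, crops included, and the job is handed in when it is done.

Besides the shell and the picture viewer there is one more tool, called after "Request:" as name([rows], argument=value, ...), one row to a line, values as JSON. play_rows: Moves the arm, as the interface text tells. Its arguments: {"type":"object","properties":{"deltas":{"type":"array"},"newtons":{"type":"number"}},"required":["deltas"]}

```bash
mkdir -p pics; python3 - <<'E'
from workcell import *
import cv2
for n in("scene","top"):
    cv2.imwrite(f"pics/{n}0.png",grab_frame(n)[:,:,::-1]); print(n,get_calibration(n))
print(observe())
E
```

```text
scene {'fovy': 53.562744156827534, 'cx': 321.08932638602494, 'cy': 203.7189622040268, 'xyz': array([ 1.18855039, -0.01993597,  0.56551643]), 'rotation': array([-2.20543647e+00,  1.63776636e-03,  1.50426452e+00])}
top {'fovy': 51.75629749689127, 'cx': 316.85549312062477, 'cy': 197.46454403464563, 'xyz': array([0.34185625, 0.03325214, 1.12519742]), 'rotation': array([-2.9621231 , -0.00491174, -1.54287747])}
{'clock': 0.1, 'qpos': array([-1.24319846,  0.52196435, -0.03635616,  1.59994959,  0.02119616,
        1.02110637, -0.11281028]), 'qd': array([-0.00114674, -0.00185227, -0.00115824, -0.00318834,  0.0002281 ,
        0.00121396,  0.00043896]), 'joint_efforts': array([ 1.93321328e-03, -9.28498507e+01,  1.98380649e+00, -3.70529222e+01,
        1.82239129e-02,  5.27919809e-03,  5.87448221e-05]), 'position': array([0.2420144 , 0.57590801, 0.23077727]), 'tool_rot': array([-3.14055117e+00,  5.57653035e-05,  2.74379643e+00]), 'force': array([ 0.16762196, -0.21242312, -0.06230487]), 'moment': array([ 0.00076107, -0.04274344,  0.0106918 ]), 'finger_force': 0.0, 'grip_width': 0.08506223894517503}
```

View pics/scene0.png

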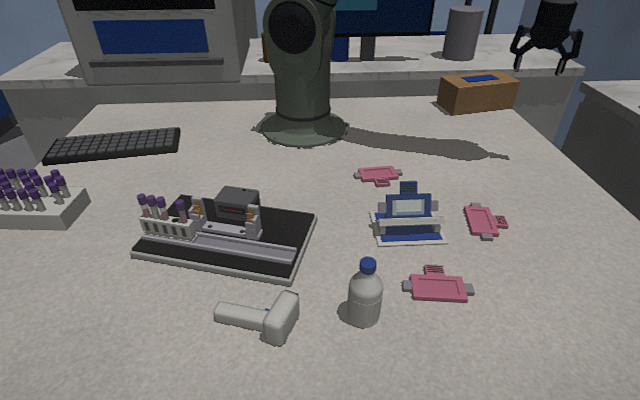

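View pics/top0.png

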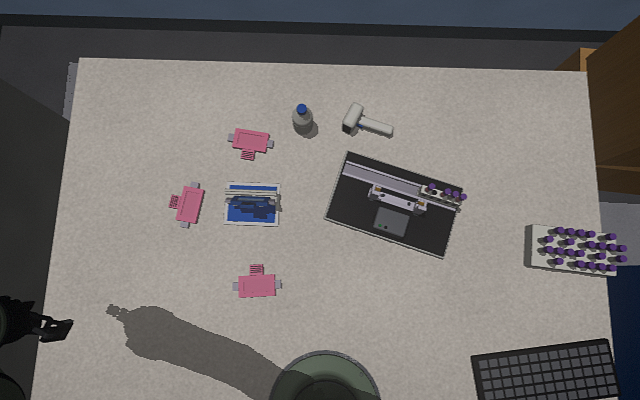

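The scene shows three pink decoys (top pixels (250,141), (189,203), (257,285)). The only blue-framed window, with its blue tab, leans in the white stand (scene (408,210), top (252,204)), so it fits the description. The loader is at top (395,205). I'll enlarge both areas next.

```bash
cat > h.py <<'E'
from workcell import *
import numpy as np, cv2
from scipy.spatial.transform import Rotation as R
def cam(n):
    c=get_calibration(n); return c, R.from_euler('xyz',c['rotation']).as_matrix(), 200/np.tan(np.radians(c['fovy']/2))
def ray(n,u,v):
    c,M,f=cam(n); return c['xyz'],M@np.array([(u-c['cx'])/f,(v-c['cy'])/f,1])
def onz(n,u,v,z):
    o,d=ray(n,u,v); return o+d*(z-o[2])/d[2]
def two(a,b):
    o1,d1=ray('top',*a);o2,d2=ray('scene',*b)
    s=np.linalg.lstsq(np.c_[d1,-d2],o2-o1,rcond=None)[0]
    p,q=o1+s[0]*d1,o2+s[1]*d2
    return (p+q)/2,np.linalg.norm(p-q)
def proj(n,p):
    c,M,f=cam(n); q=M.T@(np.asarray(p)-c['xyz']); return f*q[0]/q[2]+c['cx'],f*q[1]/q[2]+c['cy']
E
python3 - <<'E'
import cv2,numpy as np
s=cv2.imread('pics/scene0.png');t=cv2.imread('pics/top0.png')
def g(im,x,y,w,h,k):
    o=cv2.resize(im[y:y+h,x:x+w],None,fx=k,fy=k,interpolation=cv2.INTER_CUBIC)
    for i in range(-x%10,w,10): cv2.putText(o,str(x+i),(i*k,8),0,.3,(0,255,255),1);o[:5,i*k]=(0,255,255)
    for i in range(-y%10,h,10): cv2.putText(o,str(y+i),(0,i*k+4),0,.3,(0,255,255),1);o[i*k,:5]=(0,255,255)
    return o
cv2.imwrite('pics/a.png',np.hstack([g(t,215,170,75,65,5),g(s,365,175,85,75,5)[:325]]))
cv2.imwrite('pics/b.png',np.vstack([g(t,320,148,150,70,4)[:,:600],g(s,130,185,190,75,4)[:,:600]]))
E
```

```text
(no output)
```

View pics/a.png

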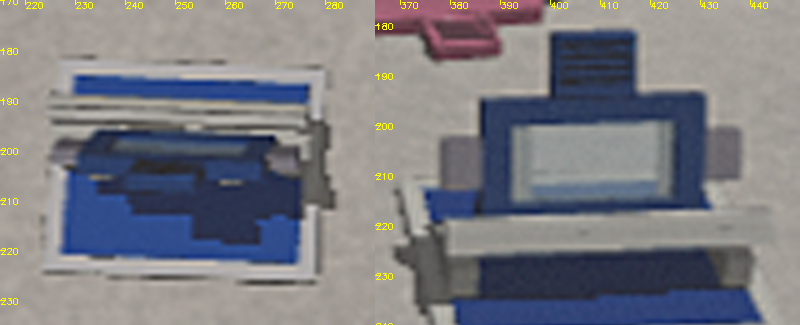

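View pics/b.png

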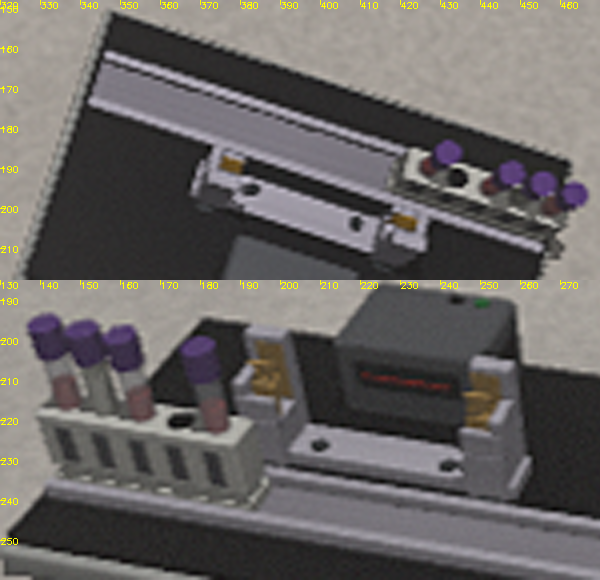

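The crops confirm the choice. The window with the blue frame, blue ribbed tab (scene (399–416,181–194)) and grey ears (377,208)/(436,206) leans in the stand. The brass clips are at top (377,189) and (420,203), and scene (250,211) and (197,207). Next I'll measure.

```bash
cat > m.py <<'E'
from h import *
t=cv2.imread('pics/top0.png');s=cv2.imread('pics/scene0.png')
def deg(v): return np.degrees(np.arctan2(v[1],v[0]))
# stand outline: white rim corners read from crop, bench level
C=[onz('top',u,v,0.003) for u,v in((227,181.5),(279.5,184),(277.5,226.5),(223.5,224))]
c=np.mean(C,0); ex=(C[0]+C[1]-C[2]-C[3])/2; print('stand c',c,'xlen',np.linalg.norm(ex),'ylen',np.linalg.norm(C[0]-C[1]),np.linalg.norm(C[3]-C[2]),'yaw',deg(ex),deg(C[0]-C[1])-90,deg(C[3]-C[2])-90)
# scene: blue mask extents of tab
hs=cv2.cvtColor(s,cv2.COLOR_BGR2HSV)
for u,v,z in((407.7,181,0),): pass
y=np.radians(deg(C[0]-C[1])-90); X=np.array([np.cos(y),np.sin(y),0]);Y=np.array([-X[1],X[0],0]);Z=np.array([0,0,1])
o=c*[1,1,0]+.011*X+.032*Z; wz=-np.sin(np.radians(25))*X+np.cos(np.radians(25))*Z; wx=np.cos(np.radians(25))*X+np.sin(np.radians(25))*Z
for nm,l in dict(tabTL=(0.005,-18,84),tabTR=(0.005,18,84),frTL=(.005,-48,56),frTR=(.005,48,56),earL=(.004,-64,40),earR=(.004,64,40)).items():
    p=o+l[0]*wx+l[1]/1e3*Y+l[2]/1e3*wz; print(nm,'scene',np.round(proj('scene',p),1),'top',np.round(proj('top',p),1))
# loader
hv=cv2.cvtColor(t,cv2.COLOR_BGR2HSV)
roi=np.zeros(t.shape[:2],np.uint8); roi[145:262,318:475]=255
m=((hv[...,2]<62)*roi).astype(np.uint8)
m=cv2.morphologyEx(m,cv2.MORPH_CLOSE,np.ones((25,25)))
pc=max(cv2.findContours(m,0,2)[0],key=cv2.contourArea); b=cv2.boxPoints(cv2.minAreaRect(pc)); print('bed px',b.round(1).tolist())
B=np.array([onz('top',*p,.025) for p in b]); print(B.round(4).tolist(),'c',B.mean(0),[round(np.linalg.norm(B[i]-B[i-1]),4) for i in range(4)],[round(deg(B[i]-B[i-1]),1) for i in range(4)])
for n,im,x0,x1,y0,y1 in(('top',hv,360,430,180,212),('scene',hs,185,265,190,225)):
    k=np.zeros(im.shape[:2],np.uint8);q=im[y0:y1,x0:x1]; k[y0:y1,x0:x1]=((q[...,0]>8)&(q[...,0]<28)&(q[...,1]>110)&(q[...,2]>60))*255
    st=cv2.connectedComponentsWithStats(k); print(n,[(a.tolist(),ce.round(1).tolist()) for a,ce in zip(st[2][1:],st[3][1:]) if a[4]>5])
# reader box
print('pix around box', hv[215:240:6,385:400:5].tolist())
E
python3 m.py
```

```text
stand c [0.522619   0.21195896 0.003     ] xlen 0.11880183896941941 ylen 0.14631769195471445 0.1476994949795463 yaw -0.44378044216836937 -1.1261777231630816 -1.0286654804102824
tabTL scene [401.5 180.9] top [252. 205.]
tabTR scene [418.4 180.4] top [237.6 204.3]
frTL scene [387.2 194.4] top [265.6 202.6]
frTR scene [432.1 193.1] top [228.1 200.8]
earL scene [379.5 202. ] top [272.6 201.6]
earR scene [439.1 200.2] top [223.3 199.3]
bed px [[324.79998779296875, 219.60000610351562], [347.8999938964844, 150.3000030517578], [465.20001220703125, 189.39999389648438], [442.1000061035156, 258.70001220703125]]
[[0.4817, 0.0104, 0.025], [0.6768, -0.0489, 0.025], [0.5755, -0.3703, 0.025], [0.3865, -0.3023, 0.025]] c [ 0.53014079 -0.17775661  0.025     ] [np.float64(0.3269), np.float64(0.2038), np.float64(0.337), np.float64(0.2008)] [np.float64(73.1), np.float64(-16.9), np.float64(-107.5), np.float64(160.2)]
top [([375, 187, 6, 4, 15], [377.7, 188.9]), ([418, 202, 6, 4, 16], [420.7, 203.1])]
scene [([193, 201, 9, 13, 71], [197.1, 208.1]), ([246, 209, 9, 13, 57], [250.1, 214.9])]
pix around box [[[114, 14, 88], [114, 14, 88], [114, 15, 87]], [[113, 11, 89], [120, 12, 88], [110, 18, 86]], [[170, 21, 36], [113, 12, 88], [120, 12, 87]], [[165, 12, 42], [0, 11, 45], [125, 18, 86]], [[30, 4, 72], [20, 5, 144], [0, 12, 43]]]
```

```bash
cat > n.py <<'E'
from h import *
t=cv2.imread('pics/top0.png');s=cv2.imread('pics/scene0.png')
def deg(v): return np.degrees(np.arctan2(v[1],v[0]))
# +y clip is left in top / right in scene
for z in(.080,.086):
    L,Rr=onz('top',377.7,188.9,z),onz('top',420.7,203.1,z); print('top clips z',z,L,Rr,'mid',(L+Rr)/2,'len',np.linalg.norm(L-Rr),'yaw',deg(L-Rr)-90)
for z in(.070,.078):
    L,Rr=onz('scene',250.1,214.9,z),onz('scene',197.1,208.1,z); print('scene clips z',z,'mid',(L+Rr)/2,'len',np.linalg.norm(L-Rr),'yaw',deg(L-Rr)-90)
# reader box top (z 75): grey mask
hv=cv2.cvtColor(t,cv2.COLOR_BGR2HSV);m=np.zeros(t.shape[:2],np.uint8)
m[205:240,370:415]=((hv[205:240,370:415,2]>70)&(hv[205:240,370:415,2]<115))*255
m=cv2.morphologyEx(m,cv2.MORPH_OPEN,np.ones((5,5)))
pc=max(cv2.findContours(m,0,2)[0],key=cv2.contourArea);b=cv2.boxPoints(cv2.minAreaRect(pc));B=np.array([onz('top',*p,.075) for p in b])
print('box px',b.round(1).tolist(),'c',B.mean(0),[(round(np.linalg.norm(B[i]-B[i-1]),4),round(deg(B[i]-B[i-1]),1)) for i in range(4)])
# bed edge lines by fitting contour points per side
roi=np.zeros(t.shape[:2],np.uint8); roi[145:262,318:475]=255
k=((hv[...,2]<62)*roi).astype(np.uint8);k=cv2.morphologyEx(k,cv2.MORPH_CLOSE,np.ones((25,25)))
P=max(cv2.findContours(k,0,1)[0],key=cv2.contourArea)[:,0].astype(float)
q=np.array([[325,219.5],[347,151],[466,189],[443,258]])
Ls=[]
for i in range(4):
    a,c=q[i],q[(i+1)%4];d=(c-a)/np.linalg.norm(c-a);n=np.array([-d[1],d[0]]);w=P-a
    sel=P[(abs(w@n)<4)&(w@d>8)&(w@d<np.linalg.norm(c-a)-8)].astype(np.float32)
    vx,vy,x,y=cv2.fitLine(sel,cv2.DIST_HUBER,0,.01,.01).ravel();p0=onz('top',x,y,.025);p1=onz('top',x+vx*30,y+vy*30,.025)
    print('side',i,len(sel),'dir',round(deg(p1-p0),2),'pt',p0.round(4))
E
python3 n.py
```

```text
top clips z 0.08 [ 0.55860564 -0.12337265  0.08      ] [ 0.52451403 -0.23412445  0.08      ] mid [ 0.54155983 -0.17874855  0.08      ] len 0.11588010179470994 yaw -17.10940875458357
top clips z 0.086 [ 0.55736138 -0.12247354  0.086     ] [ 0.52346547 -0.23258956  0.086     ] mid [ 0.54041343 -0.17753155  0.086     ] len 0.11521488716940172 yaw -17.10940875458367
scene clips z 0.07 mid [ 0.5299271  -0.17838021  0.07      ] len 0.11594226420001129 yaw -15.36036500801157
scene clips z 0.078 mid [ 0.54056043 -0.17582217  0.078     ] len 0.11407040274163444 yaw -15.360365008011598
box px [[372.5, 226.5], [379.29998779296875, 206.10000610351562], [409.29998779296875, 216.10000610351562], [402.5, 236.5]] c [ 0.47597467 -0.15807703  0.075     ] [(np.float64(0.08), np.float64(73.0)), (np.float64(0.0561), np.float64(-18.0)), (np.float64(0.0808), np.float64(-107.2)), (np.float64(0.0559), np.float64(161.2))]
side 0 53 dir -16.91 pt [ 0.5748 -0.0197  0.025 ]
side 1 104 dir -107.07 pt [ 0.6238 -0.2107  0.025 ]
side 2 56 dir -18.82 pt [ 0.483  -0.3316  0.025 ]
side 3 103 dir -106.99 pt [ 0.4343 -0.1486  0.025 ]
```

```bash
cat >> h.py <<'E'
def frame(yaw,tilt):  # window axes; tilt: top leans to -x
    y=np.radians(yaw);a=np.radians(tilt);X=np.array([np.cos(y),np.sin(y),0]);Y=np.array([-X[1],X[0],0]);Z=np.array([0,0,1.])
    return np.c_[np.cos(a)*X+np.sin(a)*Z,Y,-np.sin(a)*X+np.cos(a)*Z]
def toolR(W): return np.c_[W[:,1],W[:,0],-W[:,2]]   # tool x=wy, y=wx, z=-wz
def go(p,W):
    s=observe();M=R.from_euler('xyz',s['tool_rot']).as_matrix()
    d=M.T@(np.asarray(p)-s['position']);r=R.from_matrix(M.T@toolR(W)).as_rotvec()
    print('delta',np.round(d/.5,4).tolist(),np.round(np.degrees(r)/120,4).tolist(),'mm',np.round(d*1e3,1),'deg',np.round(np.degrees(r),2))
SX=frame(-1.05,25); OW=np.array([.52262,.21196,0])+frame(-1.05,0)@[.011,-.0045,.032]
YL=-17.2; SEAT=np.array([.538,-.1775,.036])
E
python3 - <<'E'
from h import *
print(OW, OW+SX@[0,0,.0555]); go(OW+SX@[0,0,.0555+.1],SX)
E
```

```text
[0.53353569 0.20725918 0.032     ] [0.51008432 0.207689   0.08230008]
delta [-0.701, -0.5024, 0.1163] [-0.1834, -0.1237, 0.5594] mm [-350.5 -251.2   58.1] deg [-22.   -14.84  67.13]
```

Request:
play_rows([
  [-0.701,-0.502,0.116,-0.183,-0.124,0.559,0.4],
  [-0.701,-0.502,0.116,-0.183,-0.124,0.559,0.4],
  [-0.701,-0.502,0.116,-0.183,-0.124,0.559,0.4],
  [-0.701,-0.502,0.116,-0.183,-0.124,0.559,0.4],
  [-0.701,-0.502,0.116,-0.183,-0.124,0.559,0.4],
  [-0.701,-0.502,0.116,-0.183,-0.124,0.559,0.4],
  [-0.701,-0.502,0.116,-0.183,-0.124,0.559,0.4],
  [-0.701,-0.502,0.116,-0.183,-0.124,0.559,0.4],
  [-0.701,-0.502,0.116,-0.183,-0.124,0.559,0.4],
  [-0.701,-0.502,0.116,-0.183,-0.124,0.559,0.4],
], newtons=40)

```text
clock: 1.1
position: [0.4687, 0.2052, 0.1727]
tool_rot: [2.705, 0.002, 1.547]
force: [-0.7, 0.9, 0.0]
grip_width: 0.0512
finger_force: 0.0
```

Request:
play_rows([
  [0,0,0,0,0,0,0.4],
  [0,0,0,0,0,0,0.4],
])

```text
clock: 1.3
position: [0.4678, 0.2099, 0.1734]
tool_rot: [2.705, -0.0, 1.555]
force: [-0.3, 0.8, -0.2]
grip_width: 0.0511
finger_force: 0.0
```

```bash
python3 - <<'E'
from h import *
go(OW+SX@[0,0,.0555+.1],SX);go(OW+SX@[0,0,.0555],SX); print(observe()['grip_width'])
s,t=grab_frame('scene')[:,:,::-1],grab_frame('top')[:,:,::-1]
a=cv2.resize(s[120:250,340:470],None,fx=3,fy=3,interpolation=2);b=cv2.resize(t[150:280,185:315],None,fx=3,fy=3,interpolation=2)
cv2.imwrite('pics/c.png',np.hstack([a,b]))
E
```

```text
delta [-0.0028, -0.0003, 0.0008] [-0.0, -0.0005, 0.0009] mm [-1.4 -0.2  0.4] deg [-0.   -0.06  0.11]
delta [-0.003, -0.0003, 0.2008] [-0.0, -0.0005, 0.0009] mm [ -1.5  -0.2 100.4] deg [-0.   -0.06  0.11]
0.05113607953369883
```

View pics/c.png

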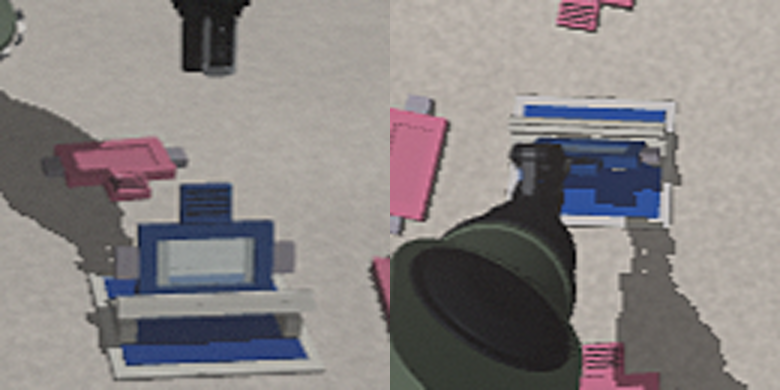

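The gripper lines up with the tab (scene crop columns 209 and 206), and the fingers straddle it. Descending.

Request:
play_rows([
  [-0.003,0,0.04,0,0,0,0.4],
  [-0.003,0,0.08,0,0,0,0.4],
  [-0.003,0,0.12,0,0,0,0.4],
  [-0.003,0,0.15,0,0,0,0.4],
  [-0.003,0,0.17,0,0,0,0.4],
  [-0.003,0,0.185,0,0,0,0.4],
  [-0.003,0,0.2,0,0,0,0.4],
  [-0.003,0,0.2,0,0,0,0.4],
])

```text
clock: 2.2
position: [0.5103, 0.2068, 0.0815]
tool_rot: [2.706, 0.001, 1.554]
force: [-0.2, 0.3, -0.2]
grip_width: 0.0513
finger_force: 0.0
```

Request:
play_rows([
  [0,0,0,0,0,0,0.6],
  [0,0,0,0,0,0,0.75],
  [0,0,0,0,0,0,0.85],
  [0,0,0,0,0,0,0.9],
  [0,0,0,0,0,0,1],
  [0,0,0,0,0,0,1],
  [0,0,0,0,0,0,1],
  [0,0,0,0,0,0,1],
], newtons=60)

```text
clock: 3.0
position: [0.5108, 0.2072, 0.0837]
tool_rot: [2.703, -0.001, 1.553]
force: [-0.4, 0.5, 9.9]
grip_width: 0.0086
finger_force: 58.5
```

Request:
play_rows([
  [0,0,-0.02,0,0,0,1],
  [0,0,-0.04,0,0,0,1],
  [0,0,-0.07,0,0,0,1],
  [0,0,-0.11,0,0,0,1],
  [0,0,-0.16,0,0,0,1],
  [0,0,-0.22,0,0,0,1],
  [0,0,-0.27,0,0,0,1],
  [0,0,-0.3,0,0,0,1],
  [0,0,-0.3,0,0,0,1],
  [0,0,-0.3,0,0,0,1],
])

```text
clock: 4.0
position: [0.4469, 0.2079, 0.2185]
tool_rot: [2.705, -0.0, 1.553]
force: [-0.2, -0.1, -2.7]
grip_width: 0.0086
finger_force: 59.2
```

```bash
python3 - <<'E'
from h import *
W=frame(YL,0); go(SEAT+W@[.005,0,.0555+.13],W); print(observe()['force'],observe()['grip_width'])
E
```

```text
delta [-0.7702, 0.1888, 0.0812] [0.2071, -0.0296, 0.1327] mm [-385.1   94.4   40.6] deg [24.85 -3.55 15.93]
[-0.19258135 -0.05144815 -2.74560381] 0.008553300204954945
```

Request:
play_rows([
  [-0.77,0.189,0.081,0.207,-0.03,0.133,1],
  [-0.77,0.189,0.081,0.207,-0.03,0.133,1],
  [-0.77,0.189,0.081,0.207,-0.03,0.133,1],
  [-0.77,0.189,0.081,0.207,-0.03,0.133,1],
  [-0.77,0.189,0.081,0.207,-0.03,0.133,1],
  [-0.77,0.189,0.081,0.207,-0.03,0.133,1],
  [-0.77,0.189,0.081,0.207,-0.03,0.133,1],
  [-0.77,0.189,0.081,0.207,-0.03,0.133,1],
  [-0.77,0.189,0.081,0.207,-0.03,0.133,1],
  [-0.77,0.189,0.081,0.207,-0.03,0.133,1],
])

```text
clock: 5.0
position: [0.5424, -0.1861, 0.22]
tool_rot: [-3.141, 0.005, 1.262]
force: [-1.2, 0.4, -1.5]
grip_width: 0.0089
finger_force: 59.1
```

Request:
play_rows([
  [0,0,0,0,0,0,1],
  [0,0,0,0,0,0,1],
  [0,0,0,0,0,0,1],
])

```text
clock: 5.3
position: [0.5427, -0.1778, 0.2214]
tool_rot: [-3.141, 0.001, 1.271]
force: [-0.1, 0.1, -1.7]
grip_width: 0.0089
finger_force: 59.1
```

```bash
python3 - <<'E'
from h import *
W=frame(YL,0); go(SEAT+W@[.005,0,.0555+.13],W);o=observe(); print(o['force'],o['grip_width'])
s,t=grab_frame('scene')[:,:,::-1],grab_frame('top')[:,:,::-1]
cv2.imwrite('pics/s1.png',s);cv2.imwrite('pics/t1.png',t)
O=SEAT+W@[.005,0,.13]
for l in((.005,-.048,.056),(.005,.048,.056),(.005,-.048,0),(.005,.048,0),(.004,-.064,.018),(.004,.064,.018),(.004,-.064,.04),(.004,.064,.04)): print(l,np.round(proj('scene',O+W@l),1))
def g(im,x,y,w,h,k):
    o=cv2.resize(im[y:y+h,x:x+w],None,fx=k,fy=k,interpolation=cv2.INTER_CUBIC)
    for i in range(-x%10,w,10): cv2.putText(o,str(x+i),(i*k,8),0,.3,(0,0,255),1);o[:5,i*k]=(0,0,255)
    for i in range(-y%10,h,10): cv2.putText(o,str(y+i),(0,i*k+4),0,.3,(0,0,255),1);o[i*k,:5]=(0,0,255)
    return o
cv2.imwrite('pics/d.png',np.hstack([g(s,165,130,110,115,5)[:,:],]))
E
```

```text
delta [-0.0023, 0.0008, -0.0002] [-0.0003, 0.0006, 0.0004] mm [-1.1  0.4 -0.1] deg [-0.04  0.07  0.04]
[-0.11597193  0.07093656 -1.6575245 ] 0.008882397680233975
(0.005, -0.048, 0.056) [184.  147.3]
(0.005, 0.048, 0.056) [233.2 153.2]
(0.005, -0.048, 0) [190.1 173.5]
(0.005, 0.048, 0) [237.2 179.8]
(0.004, -0.064, 0.018) [180.7 164. ]
(0.004, 0.064, 0.018) [244.4 172.3]
(0.004, -0.064, 0.04) [178.2 153.8]
(0.004, 0.064, 0.04) [243.  161.8]
```

View pics/d.png

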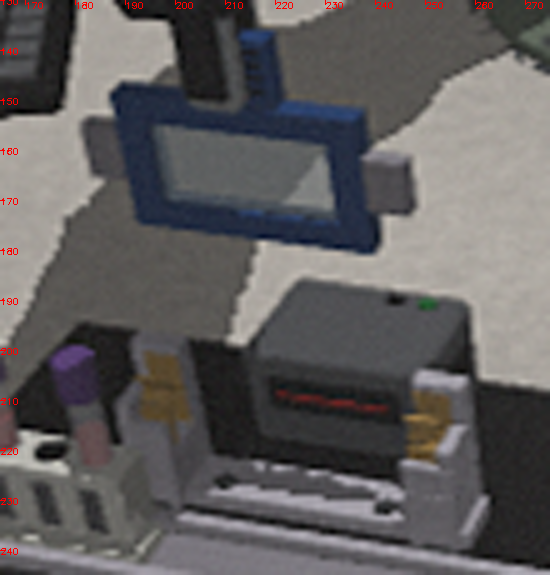

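```bash
python3 - <<'E'
from h import *
W=frame(YL,0);S=SEAT*[1,1,0]
for l in((-.005,-.072,.094),(-.005,-.051,.094),(-.005,.051,.094),(-.005,.072,.094),(.0005,-.0585,.0775),(.0005,.0585,.0775)): print('jaw',l,np.round(proj('scene',S+W@l),1),np.round(proj('top',S+W@l),1))
T=observe()['position']
for l in((.012,-.011,0),(.012,.011,0),(.005,-.018,0.028),(.005,.018,.028)): print('finger',l,np.round(proj('scene',T+W@l),1))
E
```

```text
jaw (-0.005, -0.072, 0.094) [189.9 198.2] [426.4 207.2]
jaw (-0.005, -0.051, 0.094) [199.3 199.6] [418.4 204.6]
jaw (-0.005, 0.051, 0.094) [246.2 206.4] [380.1 191.8]
jaw (-0.005, 0.072, 0.094) [256.2 207.9] [372.2 189.2]
jaw (0.0005, -0.0585, 0.0775) [196.2 207.1] [420.2 204.5]
jaw (0.0005, 0.0585, 0.0775) [249.6 215.2] [376.9 190.1]
finger (0.012, -0.011, 0) [201.4 151.4]
finger (0.012, 0.011, 0) [212.8 152.8]
finger (0.005, -0.018, 0.028) [196.7 135. ]
finger (0.005, 0.018, 0.028) [215.6 137.2]
```

The window hangs square, with frame top corners at (187.5,147) and (237.5,152.5). The jaw tops are at (192–202,197) and (248.5–258.5,204). I'll lower it to just above the jaws and compare them at close range.

Request:
play_rows([
  [-0.005,0.006,0.03,0,0,0,1],
  [-0.005,0.006,0.06,0,0,0,1],
  [-0.005,0.006,0.08,0,0,0,1],
  [-0.005,0.006,0.088,0,0,0,1],
  [-0.005,0.006,0.088,0,0,0,1],
  [-0.005,0.006,0.088,0,0,0,1],
])

```text
clock: 6.0
position: [0.5451, -0.1822, 0.1782]
tool_rot: [3.141, 0.001, 1.27]
force: [-0.4, -0.1, -1.9]
grip_width: 0.009
finger_force: 59.1
```

```bash
python3 - <<'E'
from h import *
W=frame(YL,0);o=observe();T=o['position'];print(T,o['tool_rot'],o['force']); print('win rel seat', W.T@(T-SEAT)-[0,0,.057])
s,t=grab_frame('scene')[:,:,::-1],grab_frame('top')[:,:,::-1]
O=T-W@[0,0,.057]
for l in((.005,-.048,.056),(.005,.048,.056),(.005,-.048,0),(.005,.048,0),(.004,-.064,.018),(.004,.064,.018),(.004,-.064,.04),(.004,.064,.04)): print(l,np.round(proj('scene',O+W@l),1),np.round(proj('top',O+W@l),1))
def g(im,x,y,w,h,k):
    o=cv2.resize(im[y:y+h,x:x+w],None,fx=k,fy=k,interpolation=cv2.INTER_CUBIC)
    for i in range(-x%10,w,10): cv2.putText(o,str(x+i),(i*k,8),0,.3,(0,0,255),1);o[:5,i*k]=(0,0,255)
    for i in range(-y%10,h,10): cv2.putText(o,str(y+i),(0,i*k+4),0,.3,(0,0,255),1);o[i*k,:5]=(0,0,255)
    return o
cv2.imwrite('pics/e.png',np.hstack([g(s,170,155,95,95,6)[:560],g(t,365,170,70,50,3)[:560]] if 0 else [g(s,170,150,100,95,6)]))
cv2.imwrite('pics/s2.png',s);cv2.imwrite('pics/t2.png',t)
E
```

```text
[ 0.54513304 -0.18224509  0.17823761] [3.14095239e+00 1.08374906e-03 1.26981599e+00] [-0.36583995 -0.14947018 -1.92210495]
win rel seat [ 0.00821721 -0.00242359  0.08523761]
(0.005, -0.048, 0.056) [186.9 169.1] [429.2 191.5]
(0.005, 0.048, 0.056) [234.5 175.4] [390.  178.6]
(0.005, -0.048, 0) [192.6 193.6] [423.  195.8]
(0.005, 0.048, 0) [238.4 200.2] [386.  183.6]
(0.004, -0.064, 0.018) [183.6 184.6] [431.1 197. ]
(0.004, 0.064, 0.018) [245.3 193.3] [380.9 180.4]
(0.004, -0.064, 0.04) [181.2 175. ] [433.7 195.3]
(0.004, 0.064, 0.04) [243.9 183.5] [382.3 178.4]
```

View pics/e.png

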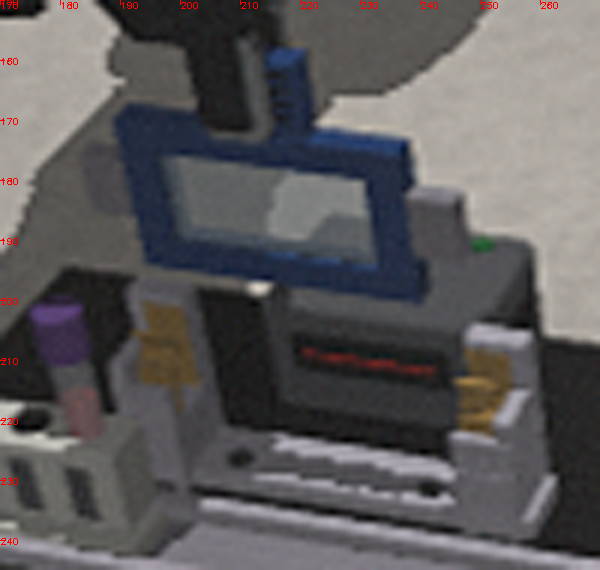

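```bash
cat > k.py <<'E'
from h import *
W=frame(YL,0);o=observe();T=o['position'];O=T-W@[0,0,.057];S=SEAT*[1,1,0]
s2=cv2.imread('pics/s2.png').astype(float);s0=cv2.imread('pics/scene0.png').astype(float)
def uat(n,a,b,v): # u of projected 3D edge a-b at row v
    p,q=np.array(proj(n,a)),np.array(proj(n,b));return p[0]+(q[0]-p[0])*(v-p[1])/(q[1]-p[1])
def edge(row,lo,hi): # subpixel position of the strongest step between lo and hi
    g=abs(np.diff(row[lo:hi]));i=g.argmax();w=g[max(0,i-1):i+2];return lo+.5+np.sum(w*np.arange(max(0,i-1),max(0,i-1)+len(w)))/w.sum()
bl=s2[...,0]-s2[...,2]
for nm,y,x,lo,hi,rows in(('frame-y',-.048,.005,184,198,range(172,190,3)),('frame+y',.048,-.005,233,244,range(176,180,1)),('frame+y low',.048,-.005,236,245,range(194,198))):
    d=[];
    for v in rows:
        e=edge(bl[v],lo,hi);d.append(e-uat('scene',O+W@[x,y,0],O+W@[x,y,.056],v))
    print(nm,np.round(d,2),np.round(np.mean(d),2))
gr=s0.mean(2)
for nm,y,x,lo,hi,rows in(('jaw-y outer',-.072,-.005,187,197,range(199,205)),('jaw-y inner',-.051,-.014,198,207,range(200,215,2)),('jaw+y outer',.072,-.014,254,265,range(207,215)),('jaw+y inner',.051,-.005,243,251,range(208,214))):
    d=[]
    for v in rows:
        e=edge(gr[v],lo,hi);d.append(e-uat('scene',S+W@[x,y,.06],S+W@[x,y,.094],v))
    print(nm,np.round(d,2),np.round(np.median(d),2))
a,b=proj('scene',S+[0,0,.08]),proj('scene',S+[0,0,.08]+W@[0,.01,0]);print('px per 10mm y',np.subtract(b,a),'x',np.subtract(proj('scene',S+[0,0,.08]+W@[.01,0,0]),a))
a,b=proj('scene',O),proj('scene',O+W@[0,.01,0]);print('win px per 10mm y',np.subtract(b,a))
E
python3 k.py
```

```text
frame-y [1.12 1.49 1.39 1.01 1.26 1.29] 1.26
frame+y [1.33 1.21 0.93 1.04] 1.13
frame+y low [ 0.47  0.51 -0.7  -0.9 ] -0.16
jaw-y outer [0.42 0.54 0.13 0.48 0.4  0.55] 0.45
jaw-y inner [ 0.52  0.78  0.56  0.87  0.75  0.83  0.6  -6.27] 0.67
jaw+y outer [-0.56  0.53  0.61  0.85  0.83  0.73  0.63  0.43] 0.62
jaw+y inner [ 0.41  0.16 -2.45 -2.22  0.65 -1.84] -0.84
px per 10mm y [4.58490287 0.68779887] x [-2.12687125  2.93950917]
win px per 10mm y [4.75207363 0.67958135]
```

Request:
play_rows([
  [0.002,0,0.02,0,0,0,1],
  [0.002,0,0.04,0,0,0,1],
  [0.002,0,0.06,0,0,0,1],
  [0.002,0,0.075,0,0,0,1],
  [0.002,0,0.086,0,0,0,1],
  [0.002,0,0.092,0,0,0,1],
  [0.002,0,0.095,0,0,0,1],
  [0.002,0,0.095,0,0,0,1],
])

```text
clock: 6.9
position: [0.5452, -0.1813, 0.1304]
tool_rot: [3.141, 0.001, 1.27]
force: [-0.6, -0.4, -1.8]
grip_width: 0.0089
finger_force: 59.2
```

```bash
cat > st.py <<'E'
from h import *
W=frame(YL,0);o=observe()
print('rel seat mm',np.round(1e3*(W.T@(o['position']-SEAT)-[0,0,.057]),2),'F loader',np.round(W.T@o['force'],1),'M',np.round(W.T@o['moment'],2),'rot',np.round(np.degrees(R.from_matrix(toolR(W).T@R.from_euler('xyz',o['tool_rot']).as_matrix()).as_rotvec()),2),'t',o['clock'],'grip',o['grip_width'])
E
python3 st.py
```

```text
rel seat mm [ 8.03 -1.51 37.41] F loader [-0.5 -0.5 -1.8] M [-0.05  0.03  0.01] rot [-0.01 -0.06  0.05] t 6.9 grip 0.008899735334175294
```

Request:
play_rows([
  [0,-0.002,0,0,0,0,1],
  [0,-0.004,0,0,0,0,1],
  [0,-0.006,0,0,0,0,1],
  [0,-0.008,0,0,0,0,1],
  [0,-0.008,0,0,0,0,1],
])

```text
clock: 7.4
position: [0.5413, -0.1801, 0.1305]
tool_rot: [3.141, 0.001, 1.27]
force: [-0.2, -0.2, -2.1]
grip_width: 0.0091
finger_force: 59.2
```

Request:
play_rows([
  [0,-0.002,0,0,0,0,1],
  [0,-0.004,0,0,0,0,1],
  [0,-0.004,0,0,0,0,1],
])

```text
clock: 7.7
position: [0.5393, -0.1795, 0.1304]
tool_rot: [3.142, 0.001, 1.27]
force: [-0.3, 0.1, -1.2]
grip_width: 0.009
finger_force: 59.2
```

```bash
python3 st.py
```

```text
rel seat mm [ 1.86 -1.54 37.4 ] F loader [-0.3 -0.  -1.2] M [-0.04 -0.   -0.07] rot [-0.   -0.06  0.05] t 7.7 grip 0.009010572210714395
```

Request:
play_rows([
  [0,-0.002,0,0,0,0,1],
  [0,-0.004,0,0,0,0,1],
  [0,-0.004,0,0,0,0,1],
])

```text
clock: 8.0
position: [0.5374, -0.1789, 0.1304]
tool_rot: [3.142, 0.001, 1.27]
force: [-0.4, 0.8, -2.2]
grip_width: 0.0087
finger_force: 59.2
```

Request:
play_rows([
  [0,-0.002,0,0,0,0,1],
  [0,-0.003,0,0,0,0,1],
  [0,-0.003,0,0,0,0,1],
])

```text
clock: 8.3
position: [0.5363, -0.1785, 0.1305]
tool_rot: [3.141, 0.001, 1.27]
force: [1.3, 0.4, -2.3]
grip_width: 0.0085
finger_force: 59.1
```

```bash
python3 st.py
```

```text
rel seat mm [-1.35 -1.5  37.48] F loader [ 1.2  0.8 -2.3] M [-0.04 -0.31  0.04] rot [-0.03 -0.06  0.04] t 8.3 grip 0.008481539658954394
```

Request:
play_rows([
  [0,-0.001,0,0,0,0,1],
  [0,-0.001,0,0,0,0,1],
])

```text
clock: 8.5
position: [0.536, -0.1785, 0.1305]
tool_rot: [3.141, 0.001, 1.27]
force: [3.7, -1.5, -3.5]
grip_width: 0.0089
finger_force: 58.9
```

```bash
python3 st.py
```

```text
rel seat mm [-1.6  -1.52 37.5 ] F loader [ 4.  -0.4 -3.5] M [ 0.01 -1.09  0.06] rot [-0.06 -0.06  0.05] t 8.5 grip 0.008929828623608098
```

Request:
play_rows([
  [0,0.0008,0.004,0,0,0,1],
  [0,0.0008,0.008,0,0,0,1],
  [0,0.0008,0.012,0,0,0,1],
  [0,0.0008,0.014,0,0,0,1],
], newtons=100)

```text
clock: 8.9
position: [0.5362, -0.1785, 0.1232]
tool_rot: [3.141, 0.001, 1.27]
force: [2.9, -1.9, 0.3]
grip_width: 0.0083
finger_force: 100.1
```

```bash
python3 st.py
```

```text
rel seat mm [-1.44 -1.51 30.24] F loader [ 3.3 -0.9  0.3] M [-0.04 -0.95  0.08] rot [-0.02 -0.06  0.05] t 8.9 grip 0.00828512555505032
```

Request:
play_rows([
  [0,0,0.003,0,0,0,1],
  [0,0,0.006,0,0,0,1],
  [0,0,0.008,0,0,0,1],
])

```text
clock: 9.2
position: [0.5363, -0.1786, 0.1197]
tool_rot: [3.141, 0.001, 1.27]
force: [0.7, 0.1, 11.8]
grip_width: 0.0081
finger_force: 102.0
```

```bash
python3 st.py
```

```text
rel seat mm [-1.35 -1.54 26.72] F loader [ 0.6  0.3 11.8] M [ 0.   -0.23  0.11] rot [-0.04 -0.06  0.05] t 9.2 grip 0.008077193040675239
```

Request:
play_rows([
  [0,0,0.002,0,0,0,1],
  [0,0,0.004,0,0,0,1],
  [0,0,0.006,0,0,0,1],
])

```text
clock: 9.5
position: [0.5364, -0.1786, 0.1174]
tool_rot: [3.14, 0.001, 1.27]
force: [-1.9, 0.7, 24.7]
grip_width: 0.0083
finger_force: 103.8
```

```bash
python3 st.py
```

```text
rel seat mm [-1.18 -1.53 24.37] F loader [-2.   0.1 24.7] M [0.03 0.62 0.1 ] rot [-0.07 -0.06  0.06] t 9.5 grip 0.008252732265643138
```

Request:
play_rows([
  [0,0,0.002,0,0,0,1],
  [0,0,0.004,0,0,0,1],
  [0,0,0.004,0,0,0,1],
])

```text
clock: 9.8
position: [0.5364, -0.1785, 0.1149]
tool_rot: [3.141, 0.001, 1.27]
force: [3.2, -0.6, 9.3]
grip_width: 0.0082
finger_force: 101.6
```

```bash
python3 st.py
```

```text
rel seat mm [-1.24 -1.44 21.89] F loader [3.2 0.4 9.3] M [ 0.17 -0.45  0.04] rot [-0.06 -0.06  0.05] t 9.8 grip 0.008213640731403887
```

Request:
play_rows([
  [0,0,0.003,0,0,0,1],
  [0,0,0.006,0,0,0,1],
  [0,0,0.009,0,0,0,1],
  [0,0,0.012,0,0,0,1],
])

```text
clock: 10.2
position: [0.5364, -0.1786, 0.109]
tool_rot: [3.14, 0.001, 1.27]
force: [0.7, 0.1, 11.6]
grip_width: 0.0081
finger_force: 101.9
```

```bash
python3 st.py
```

```text
rel seat mm [-1.17 -1.5  16.  ] F loader [ 0.7  0.3 11.6] M [ 0.01 -0.17  0.04] rot [-0.07 -0.06  0.05] t 10.2 grip 0.008128692233428216
```

Request:
play_rows([
  [0,0,0.003,0,0,0,1],
  [0,0,0.006,0,0,0,1],
  [0,0,0.009,0,0,0,1],
  [0,0,0.012,0,0,0,1],
])

```text
clock: 10.6
position: [0.5364, -0.1786, 0.103]
tool_rot: [3.141, 0.001, 1.27]
force: [0.9, -0.3, 12.1]
grip_width: 0.0082
finger_force: 102.0
```

```bash
python3 st.py
```

```text
rel seat mm [-1.25 -1.52  9.96] F loader [ 0.9 -0.  12.1] M [ 0.05 -0.22  0.07] rot [-0.06 -0.06  0.05] t 10.6 grip 0.008180425926756068
```

Request:
play_rows([
  [0,0,0.003,0,0,0,1],
  [0,0,0.006,0,0,0,1],
  [0,0,0.009,0,0,0,1],
  [0,0,0.012,0,0,0,1],
])

```text
clock: 11.0
position: [0.5363, -0.1786, 0.0969]
tool_rot: [3.141, 0.001, 1.27]
force: [0.5, -1.3, 11.5]
grip_width: 0.008
finger_force: 101.9
```

```bash
python3 st.py
```

```text
rel seat mm [-1.28 -1.56  3.93] F loader [ 0.9 -1.1 11.5] M [ 0.03 -0.19  0.15] rot [-0.06 -0.06  0.05] t 11.0 grip 0.007982164417475759
```

Request:
play_rows([
  [0,0,0.002,0,0,0,1],
  [0,0,0.004,0,0,0,1],
  [0,0,0.004,0,0,0,1],
])

```text
clock: 11.3
position: [0.5363, -0.1785, 0.0944]
tool_rot: [3.141, 0.001, 1.27]
force: [5.8, -0.6, -1.3]
grip_width: 0.0079
finger_force: 99.9
```

```bash
python3 st.py
```

```text
rel seat mm [-1.35 -1.48  1.36] F loader [ 5.7  1.2 -1.3] M [ 0.08 -1.25 -0.01] rot [-0.04 -0.06  0.05] t 11.3 grip 0.007906046467017333
```

Request:
play_rows([
  [0,0.0006,0.001,0,0,0,1],
  [0,0.0006,0.002,0,0,0,1],
  [0,0.0006,0.002,0,0,0,1],
])

```text
clock: 11.6
position: [0.5364, -0.1785, 0.0937]
tool_rot: [3.141, 0.001, 1.27]
force: [0.9, 0.8, 9.5]
grip_width: 0.0081
finger_force: 101.5
```

```bash
python3 st.py
```

```text
rel seat mm [-1.23 -1.44  0.74] F loader [0.6 1.1 9.5] M [ 0.08 -0.25  0.11] rot [-0.02 -0.06  0.05] t 11.6 grip 0.008102857822802949
```

Request:
play_rows([
  [0,0,0.001,0,0,0,1],
  [0,0,0.001,0,0,0,1],
])

```text
clock: 11.8
position: [0.5364, -0.1785, 0.0937]
tool_rot: [3.141, 0.001, 1.27]
force: [-1.2, 2.2, 17.2]
grip_width: 0.008
finger_force: 103.0
```

```bash
python3 st.py; python3 - <<'E'
from h import *
s=grab_frame('scene')[:,:,::-1]
cv2.imwrite('pics/f.png',cv2.resize(s[150:250,165:275],None,fx=6,fy=6,interpolation=2))
E
```

```text
rel seat mm [-1.18 -1.45  0.66] F loader [-1.8  1.8 17.2] M [0.11 0.42 0.05] rot [-0.03 -0.06  0.05] t 11.8 grip 0.00800926406243782
```

View pics/f.png

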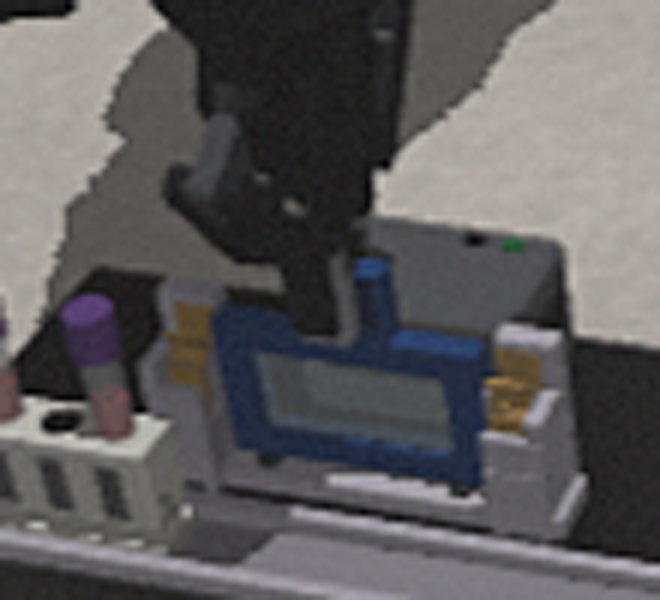

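The picture shows the frame between the pedestals (crop columns 215–490), both ears hidden behind the cheeks and clips, and the tab held. The floor contact is stiff: force rose to 17 N with almost no travel. Releasing and retreating.

Request:
play_rows([
  [0,0,-0.0014,0,0,0,1],
  [0,0,-0.0014,0,0,0,0.9],
  [0,0,-0.0014,0,0,0,0.75],
  [0,0,-0.0014,0,0,0,0.7],
  [0,0,-0.0014,0,0,0,0.7],
  [0,0,-0.0014,0,0,0,0.7],
], newtons=20)

```text
clock: 12.45
position: [0.536, -0.1786, 0.0934]
tool_rot: [-3.141, 0.001, 1.27]
force: [0.7, -0.4, 0.2]
grip_width: 0.0256
finger_force: 0.0
```

Request:
play_rows([
  [0,0,-0.02,0,0,0,0.7],
  [0,0,-0.05,0,0,0,0.7],
  [0,0,-0.1,0,0,0,0.7],
  [0,0,-0.18,0,0,0,0.7],
  [0,0,-0.26,0,0,0,0.7],
  [0,0,-0.34,0,0,0,0.7],
  [0,0,-0.4,0,0,0,0.7],
  [0,0,-0.4,0,0,0,0.7],
  [0,0,-0.4,0,0,0,0.7],
])

```text
clock: 13.35
position: [0.5363, -0.1783, 0.2944]
tool_rot: [3.14, 0.001, 1.27]
force: [-0.6, -0.4, -0.7]
grip_width: 0.0253
finger_force: 0.0
```

```bash
python3 st.py; python3 - <<'E'
from h import *
s=grab_frame('scene')[:,:,::-1];W=frame(YL,0);O=SEAT+W@[-.0013,0,0]
for l in((.005,-.018,.084),(.005,.018,.084),(.005,-.048,.056),(.005,.048,.056),(.005,-.048,0),(.005,.048,0)): print(l,np.round((np.array(proj('scene',O+W@l))-[165,150])*6))
cv2.imwrite('pics/g.png',cv2.resize(s[150:250,165:275],None,fx=6,fy=6,interpolation=2))
E
```

```text
rel seat mm [ -1.42  -1.31 201.36] F loader [-0.4 -0.6 -0.7] M [0.01 0.03 0.01] rot [-0.07 -0.06  0.04] t 13.35 grip 0.02533978654373679
(0.005, -0.018, 0.084) [271. 262.]
(0.005, 0.018, 0.084) [373. 276.]
(0.005, -0.048, 0.056) [203. 318.]
(0.005, 0.048, 0.056) [470. 358.]
(0.005, -0.048, 0) [232. 447.]
(0.005, 0.048, 0) [489. 487.]
```

View pics/g.png

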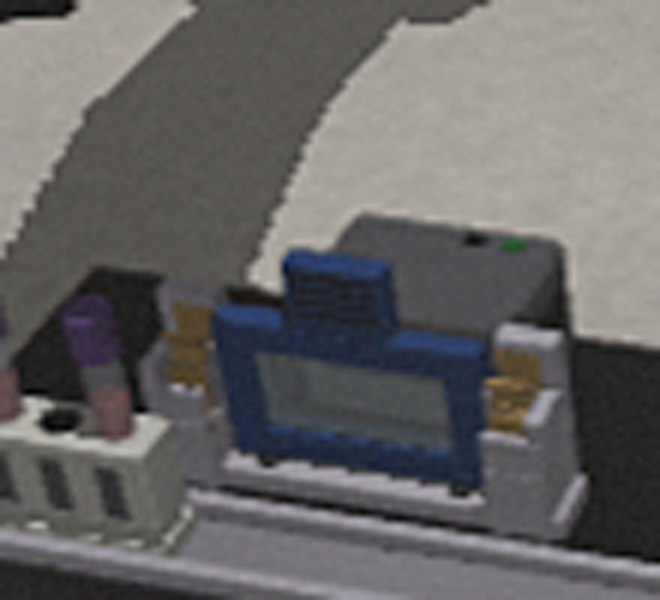

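The window stands free, level and square. Its tab is at crop (285–395,250–340), both clips have sprung over the ears, and the rack is undisturbed.

```bash
python3 -c "
from workcell import *
print(job_done())"
```

```text
the job is handed in; nothing more can be done
None
```

I seated the window with both ears on the slot floors, let go of it and handed the job in at about 13 s; the peak push was about 25 N, the rack, bottle and scanner were not touched, and no verdict was shown.

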